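# Clamp a reagent bottle three clicks and hold the lever

## Robot

A 6-joint arm with a two-finger parallel gripper is mounted at the origin on a cart in front of the work surface, level with it; the furniture and walls round the work are solid. World frame = base frame: x ahead of the robot, y to its left, z up, the work surface at z = 0. Lengths are in m, angles in degrees, forces in N, time in s.
With the tool pointing down it reaches from about 0.25 to 0.725 m from the base axis. Payload 9.7 kg.
Tool frame: the origin (TCP) lies between the finger pads; the fingertips stand 19 mm ahead of it and the grasp point (between the pads) is the TCP; z points along the fingers, y is the line along which they close (so a half turn about z gives the same grasp; the last joint's range is limited). The gripper opens to 85 mm and grips with 20 to 120 N. Pads are 22 mm wide; open, the fingers measure 114 mm over their backs; the gripper's body (76 mm by 85 mm) begins 54 mm behind the grasp point. The pads swing forward as they close: fully open they stand 13 mm farther back than shut.
Start: joints at [63.77, 4.979, 10.078, 95.1, 0, 90], TCP at [0.243, 0.493, 0.25] pointing down, gripper open.
Joint ranges: [-179.16, 179.16], [-48.56, 103.87], [-65.8, 70.77], [-126.05, 130.52], [-82.76, 87.17], [-180, 180]. Speed limits (degrees/s): [127.2, 127.2, 147.25, 180, 180, 180].

## Interface

Orientations are given as [roll, pitch, yaw] about the fixed x, y, z axes, in that order (R = Rz(yaw) Ry(pitch) Rx(roll)).
In Python, from workcell import telemetry, camera, calibration, workorder gives the robot as it stands.
- The arm moves only by the tool play_rows, never from a script. Its argument "increments" is a list of rows, each a list of 3 entries, a list of its own where there are three numbers: the shift along the tool's x, y, z in mm, then the turn, a rotation vector about the tool's x, y, z in degrees, then the closure, from 0 (fully open) to 1 (shut). In form: [[[x, y, z], [ax, ay, az], jaw], ...]. A call has 1 to 20 rows; each row is the pose to reach, as a shift and turn from the pose commanded when the call began, along the tool's axes at that moment; what a row does not reach only later rows make up. A row lasts 1/10 s, in which the tool goes at most 50 mm and 8.59 degrees, less where a joint would pass 70% of its speed; a pose out of reach is approached as far as the arm can. A call with a gripper value outside its range is refused whole. The fingers move at their own pace and stop on an object; "grip_force" is the grip in N (left out, the last holds). Time passes only in rows, so rows that repeat a pose let the fingers close. It gives the time, the measured TCP pose, the force, the opening and the grip force at its end, in the units of the state.
- telemetry.get_obs(): the state, without advancing time (a new reading comes with each control period).
- camera(name): name is "scene" or "side" or "wrist"; returns (picture, depth): 480x640x3 uint8, red, green, blue; 480x640 float32, m along the optical axis (not along the pixel's ray), 0 where there is no reading.
- calibration(name): a dict with "vertical_fov" (degrees; the focal length in pixels is half the picture's height over the tangent of half this angle, whatever the lens; pixels are square), "cx", "cy" (the principal point, pixels), "k1" (the pictures are not rectified: a ray, as slopes to the right and down, at radius r is drawn at 1 + k1 r^2 times it, then the intrinsics apply), "rvec" (rotation vector, rad) and "tvec" (3), from world to camera coordinates, as OpenCV has them; the wrist camera has in their place "hand_eye" (4x4, takes a point from camera to tool coordinates, whose origin is the TCP and whose axes are the flange's). Camera axes: x right, y down, z forward; pixel columns grow to the right and rows downward; lengths in m; the calibration is good to about 2 mm. A picture is of the moment at which its call begins: read the wrist's pose just before it. calibration takes no time and is no camera call.
- workorder.job_done(): hands the job in; it is judged then, once.
The state is a dict: "time": time; "q": joint angles; "qd": joint speeds; "joint_efforts": joint torques, N m; "ee_pos": TCP position; "tcp_rot": TCP orientation; "wrist_force": force on the tool from outside, world axes, zero at the start; "torque": the same for the moment, N m; "opening": finger opening in m; "grasp_force": force on a finger pad.
Only numpy, scipy, OpenCV 4.12 (cv2) and the standard library are available. Lean on these libraries where they do the work, as an engineer would, in place of code of your own. Each camera call takes 0.05 s, during which the arm holds its last target. There are 200 camera calls.

## Task

Hold the amber bottle in the bench clamp so that its cap can be undone: take the red-headed handle pin out of its stand, put it down through the eye at the end of the clamp's blue lever, and with the pin swing the lever counterclockwise (seen from above) exactly three clicks, never past the third. The lever springs back if let go, so finish with the pin still gripped, holding the lever at the third click, and leave everything else on the worktop where it stands.

Things in the scene. Friction and masses are not known exactly. Their poses are not given: they have to be found in the camera images.
- clamp: Bench clamp fixed to the worktop, grey base 100 x 172 x 12 mm. Origin: on the worktop under the lever's upright pivot. In its own axes the base spans x -45..+55, y -52..+120 mm; the amber bottle (31 mm wide, top 74 mm above the worktop, the clamp's highest part) stands at y +85 mm between a fixed and a sliding jaw; the lever reaches out to -x, towards the robot. Yaw -0.1 to 0.4 rad.
- lever (a joint): Angle of the flat blue lever, rad: 0 = at rest on its stop, grows counterclockwise seen from above (the eye moves to the robot's right). Clicks every 0.25 rad: first 0.25, second 0.50, third 0.75, fourth 1.00; end stop 1.30. At rest the lever points 2.39 rad counterclockwise from the clamp's +x axis. Each click also moves the sliding jaw 5 mm; its pad meets the bottle at the third.
- eye (a point): Centre of the upper rim of the round vertical through hole at the lever's end, 75 mm from the pivot axis: hole 16 mm wide in a ring 36 mm wide and 12 mm thick, upper face 46 mm above the worktop, underside 34 mm; nothing lies within 20 mm below it.
- pivot (a point): Point on the lever's vertical pivot axis, 46 mm above the worktop. Pushed at the eye, the lever needs about 1.6 N at rest and 4 N at the third click; between clicks the push first swells by about 1.5 N, then sinks by as much before the next. Its return spring is stronger than the clicks: let go, it swings back to 0.
- pin: Loose handle pin, about 90 g, 76 mm long. Origin: centre of the shank's lower end; z up along the pin. Steel shank 12 mm wide (z 0 to 32, tapering to 6 mm at its end), steel flange 28 mm wide (z 32 to 36), red square grip head 20 x 20 mm (z 36 to 76 mm), its sides along the pin's x and y. Starts upright in the stand, flange on the stand's top; fully in the eye, the flange lies on the lever.
- stand: Grey block 56 x 56 mm, 40 mm tall, on a thin black foot plate 72 x 72 mm, fixed to the worktop to the left of the clamp, behind an empty white tube rack 68 mm tall; 16 mm hole through its middle. Origin: centre of its underside; yaw varies.
- timer: Bystander, loose: round white kitchen-type timer with a red knob, 58x58x36 mm; origin at the centre of its underside.
- marker_1: Bystander, loose: white marker pen with a black cap, lying, 17x135x16 mm; origin at the centre of its underside.
- keypad: Bystander, loose: black keypad, 105x62x18 mm; origin at the centre of its underside.
- swab_tub: Bystander, loose: clear tub of pink swabs, 77x77x80 mm; origin at the centre of its underside.
- dropper_1: Bystander, loose: brown dropper bottle, 33x34x102 mm; origin at the centre of its underside.
- dropper_2: Bystander, loose: second brown dropper bottle, 33x34x102 mm; origin at the centre of its underside.
- reagent_06: Bystander, loose: small white reagent bottle, 27x27x51 mm; origin at the centre of its underside.
There are look-alikes about, which are no part of the job. Leave any green or yellow look-alike of the pin alone.

How it is judged:
By the outcome, as a careful person would: the job done as asked, in the order asked, and still so for the second after the job is handed in, while the arm keeps its last pose, push and grip.
It also fails if it takes over 56 s, if anything falls off the work surface, if the arm or the gripper's body presses on something with over 40 N, if the wrist force passes 120 N, or if a joint passes its speed limit or range.

## Working session

There is one attempt and no reset: what is moved stays moved. The work goes in short steps, Python scripts to look and compute and a tool call to move; the robot and the scene stay as the last step left them, time stands still between calls to the robot, and variables do not carry over. Pictures are saved under pics/ and viewed, at most 10 in all, crops included, and the job is handed in when it is done.

Besides the shell and the picture viewer there is one more tool, called after "Emit:" as a command line: name --argument value ..., lists and objects as JSON in quotes. play_rows: Moves the arm, as the interface text tells. Its arguments: {"type":"object","properties":{"increments":{"type":"array"},"grip_force":{"type":"number"}},"required":["increments"]}

```bash
mkdir -p pics; cat > h.py <<'E'
import numpy as np, cv2
from scipy.spatial.transform import Rotation as R
from workcell import telemetry, camera, calibration, workorder
def cam(name):
    c=calibration(name); o=telemetry.get_obs()
    if 'hand_eye' in c:
        T=np.eye(4); T[:3,:3]=tcpR(o); T[:3,3]=o['ee_pos']; M=T@np.array(c['hand_eye'])
    else:
        M=np.eye(4); r=R.from_rotvec(np.ravel(c['rvec'])).as_matrix(); M[:3,:3]=r.T; M[:3,3]=-r.T@np.ravel(c['tvec'])
    c['M']=M; c['f']=240/np.tan(np.radians(c['vertical_fov']/2)); return c
def tcpR(o): return R.from_euler('xyz',o['tcp_rot'],degrees=True).as_matrix()
def rays(c,uv):
    uv=np.atleast_2d(np.float64(uv)); d=(uv-[c['cx'],c['cy']])/c['f']; s=d.copy()
    for _ in range(20): s=d/(1+c['k1']*(s**2).sum(1,keepdims=True))
    return np.c_[s,np.ones(len(s))]
def plane(c,uv,z):
    d=rays(c,uv)@c['M'][:3,:3].T; o=c['M'][:3,3]; return o+d*((z-o[2])/d[:,2])[:,None]
def pts(c,uv,dep):
    return (rays(c,uv)*np.ravel(dep)[:,None])@c['M'][:3,:3].T+c['M'][:3,3]
def proj(c,P):
    p=(np.atleast_2d(P)-c['M'][:3,3])@c['M'][:3,:3]; s=p[:,:2]/p[:,2:]
    return s*(1+c['k1']*(s**2).sum(1,keepdims=True))*c['f']+[c['cx'],c['cy']]
def snap(name):
    c=cam(name); im,d=camera(name); return c,im,d
def save(fn,im): cv2.imwrite('pics/'+fn,im[:,:,::-1])
E
python3 - <<'E'
from h import *
print(telemetry.get_obs())
for n in ('scene','side','wrist'):
    c,im,d=snap(n); save(n+'0.png',im); np.savez('pics/'+n+'0.npz',im=im,d=d); print(n,c['M'].round(3).tolist(),c['f'],c['k1'])
E
```

```text
{'time': 0.0, 'q': array([6.37693230e+01, 5.01006753e+00, 1.00353186e+01, 9.50994336e+01,
       7.93362455e-04, 8.99995576e+01]), 'qd': array([-0.07319767,  0.01908037, -0.03992174,  0.00401888,  0.06190036,
       -0.00675669]), 'joint_efforts': array([-1.35413182e-03, -5.20394862e+01,  4.64797533e+01,  1.65941130e-02,
       -7.54027292e-05,  8.50720667e-07]), 'ee_pos': array([0.24300075, 0.49318433, 0.2496007 ]), 'tcp_rot': array([-1.79925818e+02, -7.93934576e-04,  1.53769764e+02]), 'wrist_force': array([0.33316718, 1.17112009, 0.72924983]), 'torque': array([-0.02223192,  0.00207969,  0.01369063]), 'grasp_force': 0.0, 'opening': 0.08539355928474743}
scene [[0.044, -0.577, 0.816, -0.421], [-0.999, -0.032, 0.031, -0.151], [0.008, -0.816, -0.578, 0.744], [0.0, 0.0, 0.0, 1.0]] 604.8352358846081 -0.195975242579598
side [[-0.999, -0.043, 0.012, 0.51], [-0.041, 0.784, -0.619, 0.76], [0.017, -0.619, -0.785, 1.169], [0.0, 0.0, 0.0, 1.0]] 560.2175121856005 0.02464693109019991
wrist [[0.442, 0.851, 0.283, 0.169], [0.897, -0.419, -0.141, 0.53], [-0.002, 0.316, -0.949, 0.373], [0.0, 0.0, 0.0, 1.0]] 409.79391454656115 -0.03939061772035592
```

View pics/scene0.png

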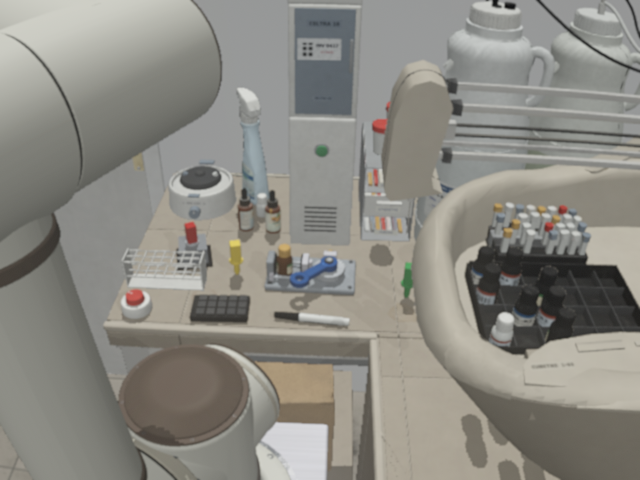

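View pics/side0.png

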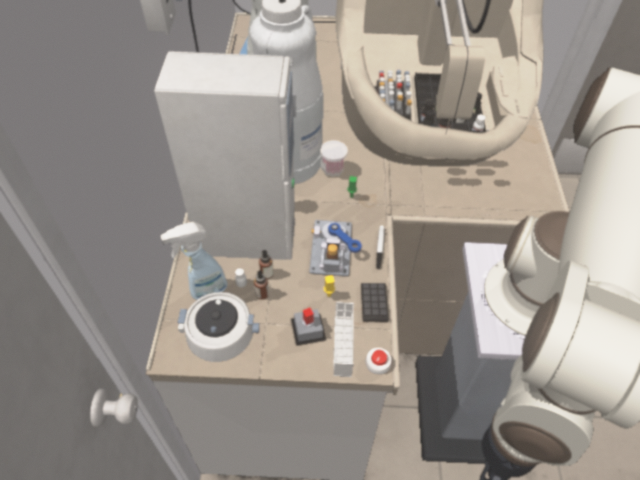

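Scene: red-headed pin at (191,235) in the grey stand behind the tube rack. Other candidates are the yellow look-alike (236,255), the green one (408,280) and the timer's red knob (135,297). Only the first one is red, square-headed and in the stand. The blue lever's eye is at about (297,279), its pivot at about (330,265). In the side view the pin is at (308,315), and the lever runs from (335,230) to (357,246).

```bash
cat > m.py <<'E'
from h import *
D={}
for n in ('scene','side'):
    z=np.load(f'pics/{n}0.npz'); D[n]=(cam(n),z['im'],z['d'])
def blobs(im,lo,hi):
    hsv=cv2.cvtColor(im,cv2.COLOR_RGB2HSV); hsv[...,0]=(hsv[...,0].astype(int)+90)%180
    m=cv2.inRange(hsv,lo,hi); return m,cv2.connectedComponentsWithStats(m)
P={}
for n in D:
    c,im,d=D[n]
    m,(k,l,s,ce)=blobs(im,(80,130,80),(100,255,255)) # red shifted
    for i in range(1,k):
        if s[i,4]>40:
            v,u=np.nonzero((l==i)&(d>0)); p=pts(c,np.c_[u,v],d[v,u])
            t=p[p[:,2]>np.percentile(p[:,2],97)-.004]
            print(n,'red',s[i],ce[i].round(1),'med',np.median(p,0).round(3),'zmax',p[:,2].max().round(3),'top',t.mean(0).round(4),len(t))
    m,(k,l,s,ce)=blobs(im,(15,120,60),(38,255,255)) # blue 105..128 shifted
    for i in range(1,k):
        if s[i,4]>40:
            v,u=np.nonzero(l==i); p=pts(c,np.c_[u,v],d[v,u]); q=plane(c,np.c_[u,v],.046)
            print(n,'blue',s[i],ce[i].round(1),'med',np.median(p,0).round(3),'planemean',q.mean(0).round(4))
s=cam('side')
a=D['scene'][1][200:330,100:360]; b=D['side'][1][200:370,260:400]
save('crop.png',np.hstack([cv2.resize(a,(460,230)),np.zeros((230,5,3),np.uint8),cv2.resize(b,None,fx=230/170,fy=230/170)[:230]]))
E
python3 m.py
```

```text
scene red [373 120  13  13 133] [379.2 125.3] med [ 0.689 -0.244  0.243] zmax 0.246 top [ 0.6952 -0.2454  0.2436] 95
scene red [559 206   8   7  45] [562.3 209. ] med [ 0.382 -0.522  0.252] zmax 0.254 top [ 0.3836 -0.5234  0.2525] 31
scene red [185 223  11  19 156] [190.6 231.7] med [0.54  0.121 0.075] zmax 0.089 top [0.5446 0.1224 0.0859] 43
scene red [545 223   8   8  49] [548.3 226.2] med [ 0.336 -0.486  0.249] zmax 0.252 top [ 0.3371 -0.4871  0.2499] 31
scene red [127 290  16  15 177] [134.6 297.4] med [0.378 0.195 0.038] zmax 0.042 top [0.3817 0.1961 0.0394] 105
scene blue [291 259  45  25 290] [311.2 271.9] med [ 0.46  -0.118  0.047] planemean [ 0.4624 -0.1204  0.046 ]
side red [303 308  10  15 105] [307.7 314.6] med [0.547 0.13  0.081] zmax 0.088 top [0.5473 0.1271 0.0846] 34
side red [372 351  14  14 146] [378.9 357.2] med [0.386 0.203 0.036] zmax 0.042 top [0.3854 0.2015 0.0379] 63
side blue [330 229  30  22 146] [345.3 238.2] med [ 0.465 -0.118  0.044] planemean [ 0.4655 -0.1157  0.046 ]
```

View pics/crop.png

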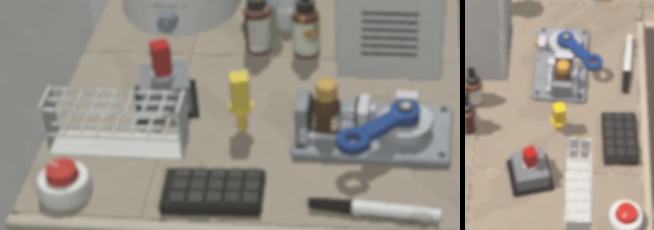

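Emit:
play_rows --increments '[[[-20,-9,0],[0,0,0],0],[[-55,-25,0],[0,0,0],0],[[-95,-43,0],[0,0,0],0],[[-135,-62,0],[0,0,0],0],[[-175,-80,0],[0,0,0],0],[[-215,-98,0],[0,0,0],0],[[-255,-117,0],[0,0,0],0],[[-295,-135,0],[0,0,0],0],[[-335,-153,0],[0,0,0],0],[[-375,-172,0],[0,0,0],0],[[-405,-185,0],[0,0,0],0],[[-425,-194,0],[0,0,0],0],[[-435,-199,0],[0,0,0],0],[[-435,-199,0],[0,0,0],0],[[-435,-199,0],[0,0,0],0]]'

```text
time: 1.65
ee_pos: [0.5449, 0.1232, 0.2502]
tcp_rot: [-180.0, -0.0, 153.8]
wrist_force: [-0.4, -0.0, 0.2]
opening: 0.0853
grasp_force: 0.0
```

```bash
python3 - <<'E'
from h import *
o=telemetry.get_obs(); print(o['time'],o['q'].round(1),o['ee_pos'].round(4),o['tcp_rot'].round(2))
c,im,d=snap('wrist'); np.savez('pics/w1.npz',im=im,d=d); save('w1.png',im)
hsv=cv2.cvtColor(im,cv2.COLOR_RGB2HSV); hsv[...,0]=(hsv[...,0].astype(int)+90)%180
m=cv2.inRange(hsv,(80,130,80),(100,255,255)); k,l,s,ce=cv2.connectedComponentsWithStats(m)
for i in range(1,k):
    if s[i,4]>300:
        v,u=np.nonzero(l==i); p=pts(c,np.c_[u,v],d[v,u]); t=(p[:,2]>np.percentile(p[:,2],95)-.006)
        q=plane(c,np.c_[u,v][t],.084)
        print(s[i],np.percentile(p[:,2],[5,50,95]).round(4), cv2.minAreaRect((q[:,:2]*1000).astype(np.float32)))
E
```

```text
1.65 [12.7  6.2 11.4 95.2  0.  38.9] [0.5449 0.1232 0.2502] [-1.8000e+02 -3.0000e-02  1.5378e+02]
[307 191  34  43 961] [0.0543 0.0827 0.0843] ((544.8741455078125, 123.17764282226562), (19.518159866333008, 20.194904327392578), 28.45415687561035)
```

View pics/w1.png

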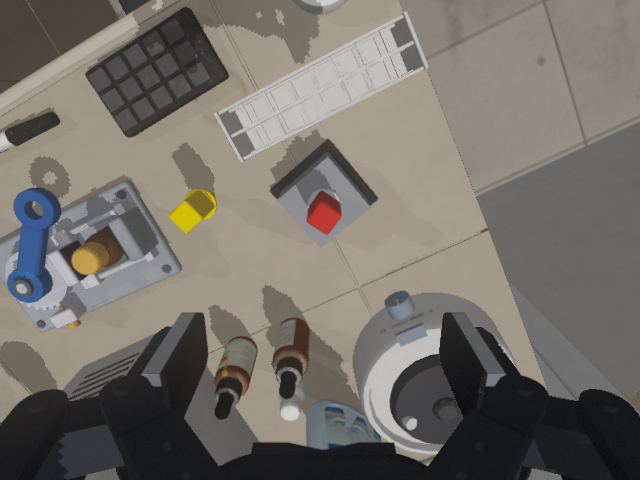

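Wrist view: red head at (323,213) in the grey stand, confirmed as the handle pin. The yellow look-alike is at (190,215), and the lever runs from its eye (38,209) to the pivot (24,288). Next I check finger clearance and the lever geometry.

```bash
cat > lever.py <<'E'
from h import *
def lever(c,im,d=None,verbose=1):
    hsv=cv2.cvtColor(im,cv2.COLOR_RGB2HSV); m=cv2.inRange(hsv,(100,120,40),(128,255,255))
    k,l,s,ce=cv2.connectedComponentsWithStats(m)
    i=1+np.argmax(s[1:,4]); m=((l==i)*255).astype(np.uint8)
    cs,h=cv2.findContours(m,cv2.RETR_CCOMP,cv2.CHAIN_APPROX_NONE)
    out=[]
    for q,hh in zip(cs,h[0]):
        if len(q)<12: continue
        p=(plane(c,q[:,0,:],.046)[:,:2]*1000).astype(np.float32)
        e=cv2.fitEllipse(p); out.append((hh[3]>=0,e,p))
        if verbose and hh[3]>=0: print('hole',np.round(e[0],1),np.round(e[1],1))
    return m,out
E
python3 - <<'E'
from lever import *
z=np.load('pics/w1.npz'); c=cam('wrist'); im,d=z['im'],z['d']
v,u=np.nonzero(d>0); p=pts(c,np.c_[u,v],d[v,u])[:, :]*1000
ctr=np.array([544.9,123.2])
for y in (118.45,208.45):
    a=np.radians(y); X=np.array([np.cos(a),np.sin(a)]); Y=np.array([np.sin(a),-np.cos(a)])
    r=p[:,:2]-ctr; b=np.c_[r@X,r@Y]
    s=(abs(b[:,0])<16)&(abs(b[:,1])<70)&(abs(b[:,1])>32)&(p[:,2]>25)
    print(y,s.sum(), b[s].round()[::50].tolist()[:8], p[s,2].max() if s.any() else 0)
    s=(abs(b[:,0])<45)&(abs(b[:,1])<50)&(p[:,2]>88); print(' body',s.sum())
m,out=lever(c,im)
P=[o[2] for o in out if not o[0]]; P=max(P,key=len)
# outer ring of eye: contour points 18mm from eye centre
h=[o for o in out if o[0]]; 
# silver pivot circle: depth near
v,u=np.nonzero(m); q=pts(c,np.c_[u,v],d[v,u]); print('blue z',np.percentile(q[:,2],[5,50,95]).round(4))
E
```

```text
118.45 6403 [[15.0, -70.0], [14.0, -65.0], [7.0, -68.0], [-15.0, -45.0], [-15.0, -44.0], [-16.0, -45.0], [-15.0, -43.0], [-14.0, -43.0]] 319.95739416157585
 body 37284
208.45 1378 [[15.0, 32.0], [-15.0, 34.0], [-15.0, 34.0], [-15.0, 33.0], [-12.0, 32.0], [-15.0, 33.0], [-16.0, 35.0], [-14.0, 33.0]] 320.1467787477591
 body 33915
hole [ 493.6 -153.8] [19.3 22.6]
hole [440.9 -97.8] [16.3 17.2]
blue z [0.0433 0.0453 0.0466]
```

```bash
python3 - <<'E'
from lever import *
z=np.load('pics/w1.npz'); c=cam('wrist'); im,d=z['im'],z['d']
v,u=np.nonzero((d>0)); s=v<300; v,u=v[s],u[s]; p=pts(c,np.c_[u,v],d[v,u])*1000
ctr=np.array([544.9,123.2])
for y in (118.45,208.45):
    a=np.radians(y); X=np.array([np.cos(a),np.sin(a)]); Y=np.array([np.sin(a),-np.cos(a)])
    r=p[:,:2]-ctr; b=np.c_[r@X,r@Y]
    s=(abs(b[:,0])<18)&(abs(b[:,1])<75)&(abs(b[:,1])>15)&(p[:,2]>43)&(p[:,2]<150)
    print(y,s.sum(), np.c_[b[s],p[s,2]].round()[::20].tolist()[:12])
z=np.load('pics/w1.npz')
# grey base corners via depth 8..16mm near clamp
s=(p[:,2]>6)&(p[:,2]<18)&(p[:,0]>400)&(p[:,0]<600)&(p[:,1]<30)&(p[:,1]>-200)
k=np.zeros((480,640),np.uint8); k[v[s],u[s]]=255
k=cv2.morphologyEx(k,cv2.MORPH_OPEN,np.ones((5,5)))
n,l,st,ce=cv2.connectedComponentsWithStats(k); 
for i in range(1,n):
    if st[i,4]>500:
        vv,uu=np.nonzero(l==i); q=plane(c,np.c_[uu,vv],.012)[:,:2]*1000
        print(st[i],cv2.minAreaRect(q.astype(np.float32)))
E
```

```text
118.45 178 [[17.0, -74.0, 63.0], [17.0, -68.0, 63.0], [17.0, -62.0, 63.0], [13.0, -65.0, 62.0], [9.0, -67.0, 65.0], [7.0, -67.0, 66.0], [2.0, -70.0, 64.0], [-1.0, -72.0, 65.0], [-2.0, -72.0, 65.0]]
208.45 0 []
[  52  181  128  119 4586] ((500.1788635253906, -89.63731384277344), (121.13348388671875, 99.12743377685547), 87.74748229980469)
```

Emit:
play_rows --increments '[[[0,0,10],[0,0,-8],0],[[0,0,25],[0,0,-16],0],[[0,0,40],[0,0,-24],0],[[0,0,55],[0,0,-32],0],[[0,0,70],[0,0,-40],0],[[0,0,85],[0,0,-48],0],[[0,0,100],[0,0,-54.7],0],[[0,0,115],[0,0,-54.7],0],[[0,0,135],[0,0,-54.7],0],[[0,0,155],[0,0,-54.7],0],[[0,0,170],[0,0,-54.7],0],[[0,0,178],[0,0,-54.7],0],[[0,0,182],[0,0,-54.7],0],[[0,0,182],[0,0,-54.7],0],[[0,0,182],[0,0,-54.7],0]]'

```text
time: 3.2
ee_pos: [0.5457, 0.1227, 0.0691]
tcp_rot: [-180.0, 0.1, -151.5]
wrist_force: [0.9, -0.3, -0.3]
opening: 0.0851
grasp_force: 0.0
```

Emit:
play_rows --increments '[[[0,0,0],[0,0,0],0.3],[[0,0,0],[0,0,0],0.5],[[0,0,0],[0,0,0],0.7],[[0,0,0],[0,0,0],0.85],[[0,0,0],[0,0,0],1],[[0,0,0],[0,0,0],1],[[0,0,0],[0,0,0],1],[[0,0,0],[0,0,0],1]]' --grip_force 50

```text
time: 4.0
ee_pos: [0.5455, 0.1226, 0.0685]
tcp_rot: [-180.0, 0.0, -151.5]
wrist_force: [1.0, -0.8, 2.7]
opening: 0.0192
grasp_force: 49.0
```

Emit:
play_rows --increments '[[[0,0,-5],[0,0,0],1],[[0,0,-15],[0,0,0],1],[[0,0,-35],[0,0,0],1],[[0,0,-60],[0,0,0],1],[[0,0,-85],[0,0,0],1],[[0,0,-102],[0,0,0],1],[[0,0,-110],[0,0,0],1],[[0,0,-110],[0,0,0],1]]'

```text
time: 4.8
ee_pos: [0.5458, 0.1227, 0.1795]
tcp_rot: [-180.0, 0.1, -151.5]
wrist_force: [-0.0, -0.5, -0.8]
opening: 0.0197
grasp_force: 48.8
```

Emit:
play_rows --increments '[[[8,-7,0],[0,0,0],1],[[24,-22,0],[0,0,0],1],[[45,-41,0],[0,0,0],1],[[68,-62,0],[0,0,0],1],[[91,-83,0],[0,0,0],1],[[114,-104,0],[0,0,0],1],[[135,-123,0],[0,0,0],1],[[150,-137,0],[0,0,0],1],[[158,-144,0],[0,0,0],1],[[158,-144,0],[0,0,0],1],[[158,-144,0],[0,0,0],1]]'

```text
time: 5.9
ee_pos: [0.475, -0.079, 0.1779]
tcp_rot: [180.0, -0.0, -151.5]
wrist_force: [0.0, 0.1, -0.9]
opening: 0.0194
grasp_force: 48.9
```

```bash
python3 - <<'E'
from lever import *
o=telemetry.get_obs(); print(o['time'],o['ee_pos'].round(4),o['tcp_rot'].round(2),o['opening'],o['wrist_force'].round(1))
c,im,d=snap('wrist'); np.savez('pics/w2.npz',im=im,d=d)
lever(c,im)
X=np.array(o['ee_pos']); 
for dz in (.0,-.025,-.06): print(dz,proj(c,X+[0,0,dz]).round(1))
save('w2.png',im)
E
```

```text
5.9 [ 0.475  -0.079   0.1779] [ 1.7997e+02 -2.0000e-02 -1.5155e+02] 0.01937405021114927 [ 0.   0.1 -0.9]
hole [ 494.1 -152.7] [18.7 19.8]
hole [439.9 -99.7] [16.3 16.6]
0.0 [[320.  347.3]]
-0.025 [[320.4 311.9]]
-0.06 [[320.8 276.4]]
```

View pics/w2.png

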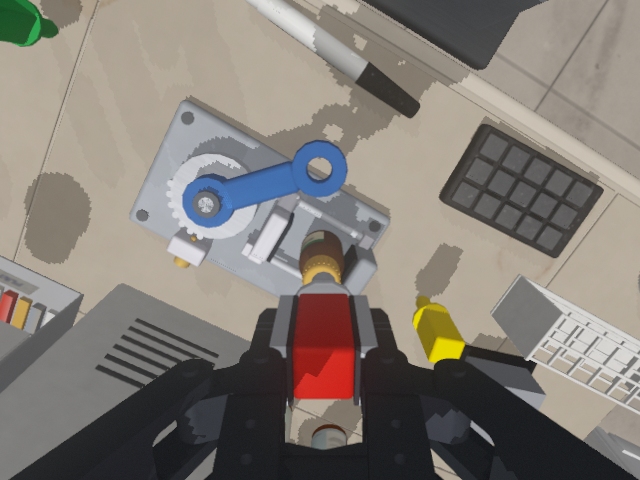

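Wrist view: eye hole centre at (319,169), pivot at (206,204), pin held between the pads with its head at (322,345). The shank is hidden behind the head. I compare the head's edges with where an exactly centred pin would appear.

```bash
python3 - <<'E'
from lever import *
o=telemetry.get_obs(); c=cam('wrist'); z=np.load('pics/w2.npz'); im=z['im']; d=z['d']
A=tcpR(o); P=np.array(o['ee_pos'])
for n,x,h in (('front bottom',10,.0245),('front top',10,-.0155),('back top',-10,-.0155)):
    print(n,[proj(c,P+A@[x/1e3,y/1e3,h])[0].round(1).tolist() for y in (-10,0,10)])
col=im[280:410,322].astype(int); print([(280+i,col[i].tolist()) for i in range(0,130) if i and abs(col[i]-col[i-1]).sum()>25])
hsv=cv2.cvtColor(im,cv2.COLOR_RGB2HSV)
for v in (300,320,340,355,370,385,395):
    r=np.nonzero((im[v,:,0]>100)&(im[v,:,1]<70))[0]; r=r[(r>250)&(r<400)]; print(v,r.min(),r.max())
v,u=np.nonzero((im[:,:,0]>100)&(im[:,:,1]<70)); s=(v>285)&(v<405)&(u>280)&(u<370)
q=pts(c,np.c_[u,v][s],d[v,u][s]); t=(q-P)@A*1000
print('front face x',np.median(t[(v[s]<335),0]),'top z',np.median(t[v[s]>360],0).round(1), t.min(0).round(1),t.max(0).round(1))
E
```

```text
front bottom [[295.2, 290.2], [320.4, 290.2], [345.5, 290.2]]
front top [[286.8, 348.4], [319.5, 348.5], [352.3, 348.4]]
back top [[288.7, 401.5], [319.7, 401.5], [350.8, 401.5]]
[(282, [124, 124, 127]), (283, [139, 140, 144]), (284, [149, 151, 155]), (293, [128, 107, 110]), (294, [112, 41, 38]), (368, [179, 33, 27]), (370, [207, 44, 35]), (398, [195, 73, 63]), (399, [182, 136, 122]), (400, [180, 169, 153])]
300 299 347
320 297 349
340 295 352
355 293 354
370 294 353
385 294 353
395 294 352
front face x 9.194722710080427 top z [ -1.8   1.1 -14.7] [-170.1  -25.  -122.8] [ 82.5  10.7 177.4]
```

```bash
python3 - <<'E'
from lever import *
o=telemetry.get_obs(); c=cam('wrist'); z=np.load('pics/w2.npz'); im=z['im']; d=z['d']
A=tcpR(o); P=np.array(o['ee_pos'])
for v in range(288,404,5):
    t=(pts(c,[[322,v]],d[v,322])-P)@A*1000; print(v,im[v,322].tolist(),t[0].round(1).tolist())
E
```

```text
288 [146, 147, 151] [10.0, 0.6, 26.5]
293 [128, 107, 110] [8.7, 0.6, 24.6]
298 [114, 41, 39] [9.4, 0.7, 19.0]
303 [114, 40, 36] [9.5, 0.7, 14.7]
308 [114, 39, 36] [9.1, 0.7, 11.6]
313 [113, 36, 34] [9.3, 0.7, 7.5]
318 [113, 34, 32] [9.7, 0.7, 3.3]
323 [113, 33, 31] [9.3, 0.7, 0.6]
328 [113, 31, 27] [9.4, 0.7, -2.7]
333 [114, 31, 28] [9.2, 0.7, -5.5]
338 [114, 29, 26] [10.0, 0.7, -9.7]
343 [115, 28, 26] [9.0, 0.7, -11.1]
348 [140, 30, 27] [9.9, 0.8, -15.2]
353 [154, 32, 28] [7.1, 0.8, -13.6]
358 [153, 30, 24] [6.3, 0.8, -15.1]
363 [154, 30, 23] [3.8, 0.8, -14.2]
368 [179, 33, 27] [2.1, 0.7, -14.5]
373 [210, 42, 34] [0.3, 0.7, -14.6]
378 [209, 41, 34] [-1.8, 0.7, -14.3]
383 [210, 44, 33] [-3.6, 0.7, -14.4]
388 [209, 40, 32] [-4.9, 0.7, -15.2]
393 [210, 40, 32] [-7.5, 0.7, -14.4]
398 [195, 73, 63] [-9.2, 0.7, -14.8]
403 [180, 168, 153] [-177.5, 0.0, 177.0]
```

Emit:
play_rows --increments '[[[5,0,0],[0,0,0],1],[[15,-1,0],[0,0,0],1],[[27,-2,0],[0,0,0],1],[[37,-2.5,0],[0,0,0],1],[[41.2,-2.5,0],[0,0,0],1],[[41.2,-2.5,8],[0,0,0],1],[[41.2,-2.5,22],[0,0,0],1],[[41.2,-2.5,38],[0,0,0],1],[[41.2,-2.5,50],[0,0,0],1],[[41.2,-2.5,57],[0,0,0],1],[[41.2,-2.5,57],[0,0,0],1],[[41.2,-2.5,57],[0,0,0],1]]'

```text
time: 7.15
ee_pos: [0.4402, -0.1011, 0.1214]
tcp_rot: [-180.0, 0.0, -151.5]
wrist_force: [0.6, -0.2, 0.3]
opening: 0.0191
grasp_force: 48.9
```

```bash
python3 - <<'E'
from lever import *
o=telemetry.get_obs(); print(o['time'],o['ee_pos'].round(4),o['tcp_rot'].round(2),o['opening'],o['wrist_force'].round(1))
c,im,d=snap('wrist'); np.savez('pics/w3.npz',im=im,d=d)
lever(c,im)
P=np.array(o['ee_pos']); print('wrist tip',proj(c,P+[0,0,-.0605]),'eye top',proj(c,[.4399,-.0997,.046]))
c2,i2,d2=snap('scene'); c3,i3,d3=snap('side')
E=[]
for cc,ii in ((c,im),(c2,i2),(c3,i3)):
    u,v=proj(cc,P+[0,0,-.05])[0]; print(u,v); w=80 if cc is c else 28
    u,v=int(u),int(v); E.append(cv2.resize(ii[max(0,v-w):v+w,max(0,u-w):u+w],(266,266),interpolation=cv2.INTER_CUBIC))
save('c3.png',np.hstack(E))
E
```

```text
7.15 [ 0.4402 -0.1011  0.1214] [-180.      0.   -151.52] 0.019148909819948684 [ 0.6 -0.2  0.3]
hole [ 494.4 -152.6] [18.6 20.7]
wrist tip [[320.90398611 275.93082038]] eye top [[323.67040764 264.89196296]]
320.7823179417885 285.25581091255856
300.2526556043284 267.98259092082293
355.8698622633383 236.96829122107383
```

View pics/c3.png

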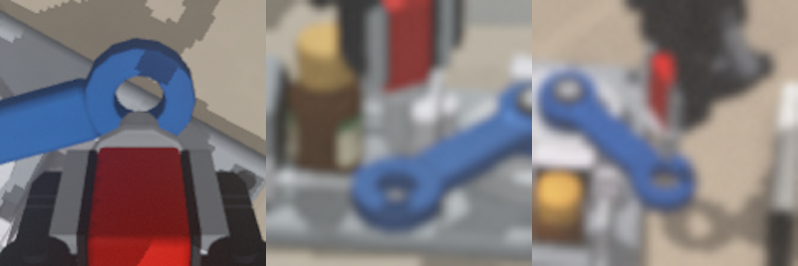

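```bash
cat > rel.py <<'E'
from lever import *
def rel():
    o=telemetry.get_obs(); P=np.array(o['ee_pos'])
    for n in ('scene','side'):
        c,im,d=snap(n); 
        pu=proj(c,P)[0].astype(int); w=25
        hsv=cv2.cvtColor(im,cv2.COLOR_RGB2HSV); H=(hsv[...,0].astype(int)+90)%180
        m=((abs(H-90)<12)&(hsv[...,1]>130)&(hsv[...,2]>60)).astype(np.uint8); k=np.zeros_like(m); k[pu[1]-w:pu[1]+w,pu[0]-w:pu[0]+w]=1; m*=k
        v,u=np.nonzero(m); print(n,'red',len(u),'u',u.min(),u.max(),'v',v.min(),v.max(),'mean',u.mean().round(1),v.mean().round(1))
        # expected for centred head
        g=np.array([[x,y,z] for x in (-10,10) for y in (-10,10) for z in (-15.5,24.5)])/1e3
        e=proj(c,P+g@tcpR(o).T); print('  expected',e.min(0).round(1),e.max(0).round(1))
        mb,out=lever(c,im,verbose=0)
        for h,el,p in out:
            if h: print('  hole',np.round(el[0],1),np.round(el[1],1))
        v,u=np.nonzero(mb); q=plane(c,np.c_[u,v],.046)[:,:2]*1000
        L=np.median(q,0); piv=np.array([494.2,-152.6]); r=np.hypot(*(q-piv).T); far=q[r>72]; near=q[(r>35)&(r<58)]
        a=np.arctan2(*(near-piv).mean(0)[::-1]); print('  arm dir deg',np.degrees(a).round(2),'ring outer mean',far.mean(0).round(1),'rmax',np.percentile(r,99).round(1))
    print(o['time'],P.round(4))
E
python3 -c "
from rel import *
rel()"
```

```text
scene red 167 u 296 306 v 234 256 mean 301.6 244.0
  expected [292.7 233.7] [307.9 260.9]
  arm dir deg 134.32 ring outer mean [440.4 -92.8] rmax 89.1
side red 34 u 352 356 v 219 230 mean 354.1 223.4
  expected [350.9 215.7] [363.3 234.7]
  arm dir deg 128.95 ring outer mean [443.6 -85.1] rmax 90.8
7.3 [ 0.4404 -0.1012  0.1219]
```

Emit:
play_rows --increments '[[[0,0,4],[0,0,0],1],[[0,0,8],[0,0,0],1],[[0,0,12],[0,0,0],1],[[0,0,15],[0,0,0],1],[[0,0,18],[0,0,0],1],[[0,0,20],[0,0,0],1],[[0,0,22],[0,0,0],1],[[0,0,22],[0,0,0],1]]'

```text
time: 8.2
ee_pos: [0.44, -0.1011, 0.099]
tcp_rot: [180.0, -0.0, -151.5]
wrist_force: [-0.1, 0.1, -0.9]
opening: 0.0197
grasp_force: 48.9
```

Emit:
play_rows --increments '[[[0,0,2],[0,0,0],1],[[0,0,4],[0,0,0],1],[[0,0,6],[0,0,0],1],[[0,0,8],[0,0,0],1],[[0,0,9],[0,0,0],1],[[0,0,9],[0,0,0],1]]'

```text
time: 8.8
ee_pos: [0.44, -0.1011, 0.0901]
tcp_rot: [180.0, -0.0, -151.5]
wrist_force: [0.3, -1.0, -1.1]
opening: 0.0195
grasp_force: 48.9
```

```bash
python3 - <<'E'
from lever import *
o=telemetry.get_obs(); print(o['time'],o['ee_pos'].round(4),o['wrist_force'].round(1),o['torque'].round(2))
c,im,d=snap('wrist'); lever(c,im); c2,i2,_=snap('side'); c3,i3,_=snap('scene')
P=np.array(o['ee_pos']); E=[]
for cc,ii in ((c,im),(c3,i3),(c2,i2)):
    u,v=proj(cc,P+[0,0,-.05])[0]; w=100 if cc is c else 28
    u,v=int(u),int(v); E.append(cv2.resize(ii[max(0,v-w):v+w,max(0,u-w):u+w],(266,266),interpolation=cv2.INTER_CUBIC))
save('c4.png',np.hstack(E))
E
```

```text
8.8 [ 0.44   -0.1011  0.0901] [ 0.3 -1.  -1.1] [-0.02 -0.03  0.01]
hole [ 494.6 -152.7] [18.5 21. ]
```

View pics/c4.png

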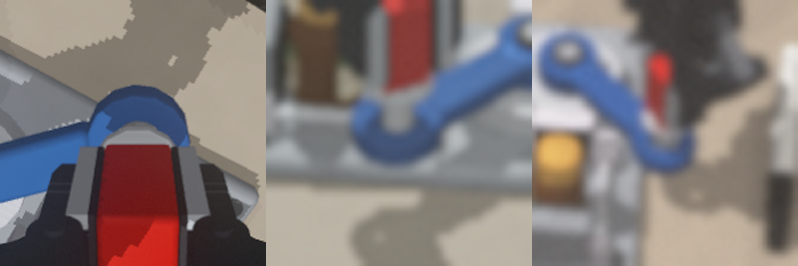

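All three views show the shank going down into the eye, and the force is negligible. I continue down until the flange is nearly on the lever.

Emit:
play_rows --increments '[[[0,0,2],[0,0,0],1],[[0,0,4],[0,0,0],1],[[0,0,6],[0,0,0],1],[[0,0,8],[0,0,0],1],[[0,0,10],[0,0,0],1],[[0,0,11.5],[0,0,0],1],[[0,0,12.5],[0,0,0],1],[[0,0,12.5],[0,0,0],1]]'

```text
time: 9.75
ee_pos: [0.44, -0.1011, 0.0776]
tcp_rot: [180.0, -0.0, -151.5]
wrist_force: [-0.1, -0.4, -1.4]
opening: 0.0192
grasp_force: 48.9
```

```bash
python3 - <<'E'
from lever import *
o=telemetry.get_obs(); P=np.array(o['ee_pos'])*1000; print(P.round(1),o['tcp_rot'],o['wrist_force'].round(1))
A=tcpR(o); piv=np.array([494.3,-152.65]); r=P[:2]-piv; print('radius',np.hypot(*r),'dir',np.degrees(np.arctan2(r[1],r[0])))
e=np.array([439.9,-99.7])-piv; print('eye dir',np.degrees(np.arctan2(e[1],e[0])),np.hypot(*e))
a0=np.arctan2(r[1],r[0])
for th in np.arange(0,.86,.05):
    q=piv+75*np.array([np.cos(a0+th),np.sin(a0+th)]); t=A.T@np.r_[q-P[:2],0]; print(round(th,2),t.round(1)[:2])
E
```

```text
[ 440.  -101.1   77.6] [ 1.79993033e+02 -9.81053654e-03 -1.51527860e+02] [-0.1 -0.4 -1.4]
radius 74.8627826234937 dir 136.50252192057283
eye dir 135.77385960321897 75.9148371532206
0.0 [0.  0.1]
0.05 [ 3.6 -1.1]
0.1 [ 7.  -2.5]
0.15 [10.4 -4.1]
0.2 [13.7 -5.9]
0.25 [17.  -7.8]
0.3 [20.1 -9.9]
0.35 [ 23.1 -12.2]
0.4 [ 26.  -14.5]
0.45 [ 28.8 -17.1]
0.5 [ 31.4 -19.7]
0.55 [ 33.9 -22.5]
0.6 [ 36.3 -25.4]
0.65 [ 38.5 -28.5]
0.7 [ 40.5 -31.6]
0.75 [ 42.4 -34.8]
0.8 [ 44.2 -38.2]
0.85 [ 45.7 -41.6]
```

Emit:
play_rows --grip_force 100 --increments '[[[0,0,0],[0,0,0],1],[[0,0,0],[0,0,0],1],[[1.8,-0.5,0],[0,0,0],1],[[3.6,-1.1,0],[0,0,0],1],[[5.3,-1.8,0],[0,0,0],1],[[7,-2.5,0],[0,0,0],1],[[8.7,-3.3,0],[0,0,0],1],[[10.4,-4.1,0],[0,0,0],1],[[12,-5,0],[0,0,0],1],[[13.7,-5.9,0],[0,0,0],1],[[15.3,-6.8,0],[0,0,0],1],[[17,-7.8,0],[0,0,0],1],[[17,-7.8,0],[0,0,0],1]]'

```text
time: 11.05
ee_pos: [0.4287, -0.1162, 0.0777]
tcp_rot: [180.0, -0.0, -151.5]
wrist_force: [1.2, 0.1, -1.2]
opening: 0.0186
grasp_force: 97.6
```

```bash
cat > ang.py <<'E'
from lever import *
def ang():
    o=telemetry.get_obs(); P=np.array(o['ee_pos'])*1000; A=tcpR(o)
    c,im,d=snap('wrist'); m,out=lever(c,im,verbose=0); np.savez('pics/last.npz',im=im,d=d)
    holes=[x[1] for x in out if x[0]]; piv=np.array([494.3,-152.65])
    print('t',o['time'],'F',o['wrist_force'].round(2),'T',o['torque'].round(2),P.round(1),'pivot seen',[np.round(h[0],1) for h in holes])
    r=P[:2]-piv; print('pin dir',np.degrees(np.arctan2(r[1],r[0])).round(2),np.hypot(*r).round(1))
    cs=max([x[2] for x in out if not x[0]],key=len)
    v,u=np.nonzero(m); q=plane(c,np.c_[u,v],.046)[:,:2]*1000-piv
    rr=np.hypot(*q.T); s=(rr>22)&(rr<45)
    a=np.unwrap(np.arctan2(q[s,1],q[s,0])%(2*np.pi)); 
    for lo in range(22,54,8):
        t=(rr>lo)&(rr<lo+8); aa=np.degrees(np.arctan2(q[t,1],q[t,0])%(2*np.pi)); print(lo,'mid',((aa.min()+aa.max())/2).round(1),'mean',aa.mean().round(1),'width mm',(np.radians(np.ptp(aa))*(lo+4)).round(1),t.sum())
E
python3 -c "
from ang import *
ang()
z=np.load('pics/w2.npz')"
```

```text
t 11.05 F [ 1.23  0.09 -1.17] T [ 0.28 -0.33 -0.  ] [ 428.7 -116.2   77.7] pivot seen []
pin dir 150.98 75.0
22 mid 167.3 mean 164.6 width mm 24.4 739
30 mid 159.5 mean 159.6 width mm 18.8 535
38 mid 159.7 mean 160.7 width mm 14.0 361
46 mid 161.7 mean 162.3 width mm 5.8 117
```

Emit:
play_rows --increments '[[[0,0,0],[0,0,-5],1],[[0,0,0],[0,0,-10],1],[[0,0,0],[0,0,-15],1],[[0,0,0],[0,0,-15],1]]'

```text
time: 11.5
ee_pos: [0.4285, -0.1159, 0.0776]
tcp_rot: [180.0, -0.0, -136.5]
wrist_force: [0.1, 1.3, -1.3]
opening: 0.0188
grasp_force: 97.9
```

```bash
python3 -c "
from ang import *
ang()
z=np.load('pics/last.npz'); c3,i3,_=snap('scene'); o=telemetry.get_obs(); u,v=proj(c3,o['ee_pos'])[0].astype(int)
save('c5.png',np.hstack([cv2.resize(z['im'],(420,315)),cv2.resize(i3[v-35:v+45,u-40:u+67],(421,315),interpolation=2)[:,:370]]))"
```

```text
t 11.5 F [ 0.06  1.32 -1.3 ] T [ 0.35 -0.   -0.  ] [ 428.5 -115.9   77.6] pivot seen [array([ 494.7, -152.3])]
pin dir 150.82 75.3
22 mid 160.1 mean 158.0 width mm 28.1 884
30 mid 154.5 mean 154.3 width mm 25.1 843
38 mid 153.5 mean 154.0 width mm 24.0 778
46 mid 157.2 mean 158.7 width mm 14.9 399
```

View pics/c5.png

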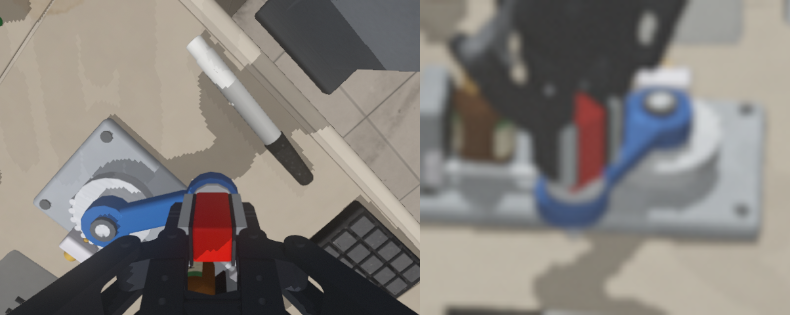

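Wrist view: blue ring at (212,190) around the pin, lever arm running left to the pivot (102,232). The lever is following. Next, a more careful angle estimate from the ring's near outline (lower rim, radius 18 mm).

```bash
cat > eye.py <<'E'
from lever import *
from scipy.optimize import least_squares
def eye(im,c,o,yawtool=None):
    P=np.array(o['ee_pos'])*1000; A=tcpR(o); piv=np.array([494.4,-152.5])
    m,out=lever(c,im,verbose=0)
    cs=max(cv2.findContours(m,cv2.RETR_EXTERNAL,cv2.CHAIN_APPROX_NONE)[0],key=cv2.contourArea)[:,0]
    q=plane(c,cs,.034)[:,:2]*1000; t=(q-P[:2])@A[:2,:2]   # tool xy
    f=q[(t[:,0]>6)&(abs(t[:,1])<22)&(np.hypot(*t.T)<26)]
    r=least_squares(lambda p:np.hypot(*(f-p).T)-18,P[:2],loss='soft_l1',f_scale=.5)
    e=r.x; d=e-piv
    pd=P[:2]-piv; print('t',o['time'],'F',o['wrist_force'].round(1),'TCP',P.round(1),'eye',e.round(1),'n',len(f),'res',np.abs(r.fun).mean().round(2),
     'eye dir',np.degrees(np.arctan2(d[1],d[0])%(2*np.pi)).round(2),'R',np.hypot(*d).round(1),'pin dir',np.degrees(np.arctan2(pd[1],pd[0])%(2*np.pi)).round(2),np.hypot(*pd).round(1))
def now():
    o=telemetry.get_obs(); c,im,d=snap('wrist'); np.savez('pics/last.npz',im=im); eye(im,c,o)
    return o
E
python3 - <<'E'
from eye import *
now()
import numpy as np
# baseline w3 (lever at rest, tool above), rebuild pose
o=telemetry.get_obs(); b=dict(o); b['ee_pos']=[.4402,-.1011,.1214]; b['tcp_rot']=[180,0,-151.52]
c=calibration('wrist'); T=np.eye(4); T[:3,:3]=tcpR(b); T[:3,3]=b['ee_pos']; c['M']=T@np.array(c['hand_eye']); c['f']=240/np.tan(np.radians(c['vertical_fov']/2))
eye(np.load('pics/w3.npz')['im'],c,b)
E
```

```text
t 11.6 F [-0.3  1.8 -1.4] TCP [ 428.6 -116.    77.6] eye [ 433.8 -109.5] n 76 res 1.09 eye dir 144.63 R 74.3 pin dir 150.96 75.2
t 11.65 F [ 0.6  2.5 -1. ] TCP [ 440.2 -101.1  121.4] eye [444.3 -97.5] n 56 res 0.25 eye dir 132.32 R 74.4 pin dir 136.52 74.7
```

```bash
sed -i 's/def eye(im,c,o,yawtool=None):/def eye(im,c,o,zp=.046):/; s/plane(c,cs,.034)/plane(c,cs,zp)/' eye.py; python3 - <<'E'
from eye import *
im=np.load('pics/last.npz')['im']; o=telemetry.get_obs(); c=cam('wrist')
b=dict(o); b['ee_pos']=[.4402,-.1011,.1214]; b['tcp_rot']=[180,0,-151.52]
cb=calibration('wrist'); T=np.eye(4); T[:3,:3]=tcpR(b); T[:3,3]=b['ee_pos']; cb['M']=T@np.array(cb['hand_eye']); cb['f']=c['f']
ib=np.load('pics/w3.npz')['im']
for z in (.034,.046):
    eye(im,c,o,z); eye(ib,cb,b,z)
# column profile through ring at pin axis, just above ring in image
for I,C,O in ((im,c,o),(ib,cb,b)):
    P=np.array(O['ee_pos']); P[2]=.046; A=tcpR(O)
    for x in range(8,27,2):
        u,v=proj(C,P+A@[x/1e3,0,0])[0].round().astype(int); print(x,v,I[v,u].tolist(),end=' ')
    print()
E
```

```text
t 11.65 F [ 0.6  2.5 -1. ] TCP [ 428.7 -116.    77.7] eye [ 433.8 -109.5] n 76 res 1.09 eye dir 144.63 R 74.3 pin dir 150.97 75.2
t 11.65 F [ 0.6  2.5 -1. ] TCP [ 440.2 -101.1  121.4] eye [444.3 -97.5] n 56 res 0.25 eye dir 132.32 R 74.4 pin dir 136.52 74.7
t 11.65 F [ 0.6  2.5 -1. ] TCP [ 428.7 -116.    77.7] eye [ 430.7 -113.1] n 148 res 1.44 eye dir 148.28 R 74.8 pin dir 150.97 75.2
t 11.65 F [ 0.6  2.5 -1. ] TCP [ 440.2 -101.1  121.4] eye [441.2 -99.2] n 91 res 2.02 eye dir 134.95 R 75.4 pin dir 136.52 74.7
8 286 [145, 145, 149] 10 282 [122, 123, 126] 12 277 [52, 76, 120] 14 273 [53, 76, 121] 16 268 [51, 63, 90] 18 264 [51, 61, 89] 20 259 [130, 122, 110] 22 255 [132, 124, 111] 24 250 [133, 124, 111] 26 245 [131, 122, 111] 
8 249 [62, 104, 166] 10 246 [59, 96, 155] 12 242 [61, 104, 166] 14 238 [62, 103, 164] 16 235 [63, 100, 160] 18 231 [50, 61, 88] 20 227 [117, 110, 104] 22 223 [127, 119, 108] 24 220 [127, 118, 108] 26 216 [128, 120, 109]
```

```bash
sed -i 's/(t\[:,0\]>6)&(abs(t\[:,1\])<22)&(np.hypot(\*t.T)<26)/(t[:,0]>7)\&(abs(t[:,1])<20)\&(np.hypot(*t.T)<24)\&(np.hypot(*t.T)>14)/' eye.py; cat > tab.py <<'E'
from h import *
import sys
o=telemetry.get_obs(); P=np.array(o['ee_pos'])*1000; A=tcpR(o); piv=np.array([494.4,-152.5])
for g in map(float,sys.argv[1:]):
    a=np.radians(g); print(g,(A.T@np.r_[piv+75*np.array([np.cos(a),np.sin(a)])-P[:2],0]).round(1)[:2])
E
python3 tab.py 151 154 157 160 163 165.5; python3 - <<'E'
from eye import *
im=np.load('pics/last.npz')['im']; o=telemetry.get_obs(); c=cam('wrist')
b=dict(o); b['ee_pos']=[.4402,-.1011,.1214]; b['tcp_rot']=[180,0,-151.52]
cb=calibration('wrist'); T=np.eye(4); T[:3,:3]=tcpR(b); T[:3,3]=b['ee_pos']; cb['M']=T@np.array(cb['hand_eye']); cb['f']=c['f']
eye(im,c,o); eye(np.load('pics/w3.npz')['im'],cb,b)
E
```

```text
151.0 [-0.  -0.2]
154.0 [ 3.7 -1.5]
157.0 [ 7.3 -3. ]
160.0 [10.9 -4.6]
163.0 [14.3 -6.5]
165.5 [17.1 -8.2]
t 11.65 F [ 0.6  2.5 -1. ] TCP [ 428.7 -116.    77.7] eye [ 430.  -113.3] n 83 res 0.24 eye dir 148.67 R 75.4 pin dir 150.97 75.2
t 11.65 F [ 0.6  2.5 -1. ] TCP [ 440.2 -101.1  121.4] eye [440.9 -99.3] n 69 res 0.19 eye dir 135.13 R 75.4 pin dir 136.52 74.7
```

Emit:
play_rows --increments '[[[1.8,-0.8,0],[0,0,-1.5],1],[[3.7,-1.5,0],[0,0,-3],1],[[5.5,-2.2,0],[0,0,-4.5],1],[[7.3,-3,0],[0,0,-6],1],[[9.1,-3.8,0],[0,0,-7.5],1],[[10.9,-4.6,0],[0,0,-9],1],[[12.6,-5.5,0],[0,0,-10.5],1],[[14.3,-6.5,0],[0,0,-12],1],[[15.7,-7.3,0],[0,0,-13.5],1],[[17.1,-8.2,0],[0,0,-15],1],[[17.1,-8.2,0],[0,0,-15],1],[[17.1,-8.2,0],[0,0,-15],1]]'

```text
time: 12.85
ee_pos: [0.422, -0.1338, 0.0777]
tcp_rot: [180.0, 0.0, -121.6]
wrist_force: [-0.4, 1.6, -1.6]
opening: 0.019
grasp_force: 97.9
```

```bash
python3 -c "
from eye import *
now()"; python3 tab.py 165.5 168 171 174 176 177 178
```

```text
t 12.85 F [-0.4  1.6 -1.6] TCP [ 422.  -133.8   77.7] eye [ 422.5 -130.2] n 72 res 0.26 eye dir 162.77 R 75.3 pin dir 165.5 74.8
165.5 [0.1 0.2]
168.0 [ 3.2 -0.8]
171.0 [ 6.9 -2.2]
174.0 [10.5 -3.8]
176.0 [12.8 -5. ]
177.0 [13.9 -5.6]
178.0 [15.1 -6.2]
```

Emit:
play_rows --increments '[[[1.6,-0.3,0],[0,0,-1],1],[[3.2,-0.8,0],[0,0,-2.5],1],[[5,-1.5,0],[0,0,-4],1],[[6.9,-2.2,0],[0,0,-5.5],1],[[8.7,-3,0],[0,0,-7],1],[[10.5,-3.8,0],[0,0,-8.5],1],[[11.7,-4.4,0],[0,0,-10],1],[[12.8,-5,0],[0,0,-11],1],[[13.9,-5.6,0],[0,0,-12],1],[[13.9,-5.6,0],[0,0,-12],1],[[13.9,-5.6,0],[0,0,-12],1]]'

```text
time: 14.0
ee_pos: [0.4196, -0.1487, 0.0778]
tcp_rot: [-180.0, -0.0, -109.5]
wrist_force: [0.4, 2.9, -2.6]
opening: 0.0186
grasp_force: 97.7
```

```bash
python3 -c "
from eye import *
now()"; python3 tab.py 177 178 179 180 180.5 181 182
```

```text
t 14.0 F [ 0.4  2.9 -2.6] TCP [ 419.6 -148.7   77.8] eye [ 419.7 -145. ] n 60 res 0.28 eye dir 174.25 R 75.1 pin dir 177.08 74.9
177.0 [-0.   0.1]
178.0 [ 1.2 -0.3]
179.0 [ 2.5 -0.7]
180.0 [ 3.7 -1.1]
180.5 [ 4.3 -1.4]
181.0 [ 4.9 -1.6]
182.0 [ 6.2 -2.1]
```

Emit:
play_rows --increments '[[[0.7,-0.2,0],[0,0,-1],1],[[1.5,-0.4,0],[0,0,-2],1],[[2.3,-0.6,0],[0,0,-3],1],[[3,-0.9,0],[0,0,-4],1],[[3.7,-1.1,0],[0,0,-4],1],[[4.5,-1.5,0],[0,0,-4],1],[[4.5,-1.5,0],[0,0,-4],1],[[4.5,-1.5,0],[0,0,-4],1]]'

```text
time: 14.85
ee_pos: [0.4194, -0.1533, 0.0778]
tcp_rot: [180.0, 0.0, -105.5]
wrist_force: [0.5, 3.4, -1.8]
opening: 0.0189
grasp_force: 97.7
```

```bash
python3 -c "
from eye import *
now(); now()
o=telemetry.get_obs(); c,im,d=snap('side'); c2,i2,_=snap('scene'); w=np.load('pics/last.npz')['im']
u,v=proj(c,o['ee_pos'])[0].astype(int); a,b=proj(c2,o['ee_pos'])[0].astype(int)
save('c6.png',np.hstack([cv2.resize(w,(400,300)),cv2.resize(im[v-30:v+50,u-50:u+30],(300,300),interpolation=2)]))"; python3 tab.py 180.5 181 182
```

```text
t 14.85 F [ 0.5  3.4 -1.8] TCP [ 419.4 -153.3   77.8] eye [ 419.5 -149.6] n 56 res 0.31 eye dir 177.75 R 75.0 pin dir 180.64 75.0
t 14.9 F [ 0.3  3.1 -1.1] TCP [ 419.4 -153.3   77.8] eye [ 419.5 -149.6] n 57 res 0.33 eye dir 177.77 R 75.0 pin dir 180.62 75.0
180.5 [-0.1  0.1]
181.0 [ 0.5 -0.1]
182.0 [ 1.8 -0.5]
```

View pics/c6.png

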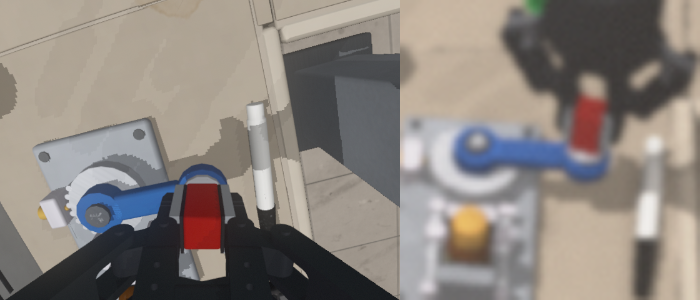

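Wrist view: ring at (203,180), pivot at (98,213), base front edge from (35,148) to (140,118). In the side view the lever lies square to the base, as the third click should. I check that squareness numerically.

```bash
python3 - <<'E'
from h import *
im=np.load('pics/last.npz')['im']; c=cam('wrist'); g=cv2.GaussianBlur(cv2.cvtColor(im,cv2.COLOR_RGB2GRAY),(3,3),0); e=cv2.Canny(g,40,100)
for p,q in (((56,237),(224,189)),((224,189),(250,265))):
    p,q=np.array(p,float),np.array(q,float); n=np.array([-(q-p)[1],(q-p)[0]])/np.hypot(*(q-p)); t=(q-p)/np.hypot(*(q-p))
    v,u=np.nonzero(e); w=np.c_[u,v]-p; a=w@t; s=(abs(w@n)<9)&(a>12)&(a<np.hypot(*(q-p))-12)
    uv=np.c_[u,v][s]
    k=w[s]@n; 
    for sel,nm in ((np.ones(len(k),bool),'all'),):
        for z in (.012,0.):
            P=plane(c,uv[sel],z)[:,:2]*1000
            for _ in range(6):
                vx,vy,x0,y0=cv2.fitLine(P.astype(np.float32),cv2.DIST_HUBER,0,.01,.01).ravel(); r=abs((P-[x0,y0])@[-vy,vx]); P=P[r<max(.8,np.percentile(r,80))] if _<4 else P
            print(z,len(P),np.degrees(np.arctan2(vy,vx)).round(2),(x0.round(1),y0.round(1)),r.mean().round(2))
E
```

```text
0.012 152 -2.18 (np.float32(500.3), np.float32(-206.4)) 0.21
0.0 152 -2.18 (np.float32(507.0), np.float32(-204.9)) 0.22
0.012 20 -76.33 (np.float32(452.1), np.float32(-191.0)) 0.34
0.0 19 -76.54 (np.float32(455.5), np.float32(-188.2)) 0.32
```

The base yaw of -2.2° puts the third click at an eye direction of 177.7°, and I measure 177.75°. A 0.5 mm nudge and a settle, then I hand it in.

Emit:
play_rows --increments '[[[0.5,-0.1,0],[0,0,0],1],[[0.5,-0.1,0],[0,0,0],1],[[0.5,-0.1,0],[0,0,0],1],[[0.5,-0.1,0],[0,0,0],1],[[0.5,-0.1,0],[0,0,0],1]]'

```text
time: 15.55
ee_pos: [0.4195, -0.1538, 0.0778]
tcp_rot: [-180.0, 0.0, -105.5]
wrist_force: [-0.1, 3.8, -1.7]
opening: 0.019
grasp_force: 97.7
```

```bash
python3 -c "
from eye import *
now(); print(workorder.job_done())"
```

```text
t 15.55 F [-0.1  3.8 -1.7] TCP [ 419.5 -153.8   77.8] eye [ 419.4 -150. ] n 54 res 0.28 eye dir 178.1 R 75.0 pin dir 181.02 75.0
the job is handed in; nothing more can be done
None
```

I handed the job in at 15.6 s: the red-headed pin is through the eye and still gripped, holding the lever at the third click (camera estimate 0.75–0.76 rad, push about 3.8 N), and nothing else on the worktop was touched as far as I could see; no verdict came back.

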